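# Slide the top plate off the stack into the loading stand

## Robot

A 6-joint arm with a two-finger parallel gripper is mounted at the origin on a cart in front of the work surface, level with it; the furniture and walls round the work are solid. World frame = base frame: x ahead of the robot, y to its left, z up, the work surface at z = 0. Lengths are in m, angles in rad, forces in N, time in s.
With the tool pointing down it reaches from about 0.35 to 0.775 m from the base axis. Payload 5.5 kg.
Tool frame: the origin (TCP) lies midway between the tips of the shut fingers; the grasp point (between the pads) lies 19 mm behind it; z points along the fingers, y is the direction in which the jaws open and shut (so a half turn about z gives the same grasp; the last joint's range is limited). The gripper opens to 85 mm and grips with 20 to 120 N. Pads are 22 mm wide; open, the fingers measure 114 mm over their backs; the gripper's body (76 mm by 85 mm) begins 54 mm behind the grasp point. The pads swing forward as they close: fully open they stand 13 mm farther back than shut.
Start: joints at [-1.306, 0.313, 0.046, 1.304, 0, 1.431], TCP at [0.226, -0.529, 0.231] pointing down, gripper open.
Joint ranges: [-2.76, 2.76], [-0.86, 1.69], [-1.03, 1.26], [-2.2, 2.34], [-1.47, 1.5], [-3.14, 3.14]. Speed limits (rad/s): [2.57, 2.57, 3.14, 3.14, 3.14, 3.14].

## Interface

Orientations are given as a unit quaternion [w, x, y, z].
In Python, from workcell import env gives the robot as it stands.
- The arm moves only by the shell command python3 -m pendant 'ROWS' [FORCE]. ROWS is JSON, a list of rows, each a list of 3 entries, a list of its own where there are three numbers: the shift along the tool's x, y, z each as a share of 20 mm, from -1 to 1, then the turn about the tool's z as a share of 6 degrees, from -1 to 1, then the closure, from -1 (fully open) to 1 (shut). In form: [[[tx, ty, tz], turn, claw], ...]. A call has 1 to 12 rows; each row shifts and turns the commanded pose from where the row before left it, along the tool's axes as they then stand; what a row does not reach is not made up. A row lasts 1/8 s, in which the tool goes at most 62.5 mm and 10.7 degrees, less where a joint would pass 70% of its speed; a pose out of reach is approached as far as the arm can. A call with a number of a shift or a turn outside -1 to 1 is refused whole. A call with a gripper value outside its range is refused whole. The fingers move at their own pace and stop on an object; FORCE is the grip in N (left out, the last holds). Time passes only in rows, so rows that do not move let the fingers close. It gives the time, the measured TCP pose, the force and the opening at its end, in the units of the state.
- env.get_state(): the state, without advancing time (a new reading comes with each control period).
- env.read_camera(name): name is "scene" or "top" or "wrist"; returns a dict with "color" (384x512x3 uint8, blue, green, red), "mtx" (3x3 intrinsics, pixels), "k1" (the pictures are not rectified: a ray, as slopes to the right and down, at radius r is drawn at 1 + k1 r^2 times it, then the intrinsics apply), "view" (4x4, takes a point from world to camera coordinates). Camera axes: x right, y down, z forward; pixel columns grow to the right and rows downward; lengths in m; the calibration is good to about 2 mm. A picture is of the moment at which its call begins. There is no depth.
- env.hand_in(): hands the job in, once; it reports no verdict.
Trained networks look in the newest picture that a camera, given by its name, has taken for a name from the list of things; names that differ only in an ending like _2 or _b are one class to them, and where a whole thing is asked for, a point or a joint stands for the part that bears it (a point fixed in the world has none). Each returns a list of dicts, best first, with "p" (0 to 1); they miss things now and then, are a little off and sometimes report something else, mostly with a low value. They report only what shows in the picture. A call takes as long as a camera call. They do not tell look-alikes from the thing itself.
- env.boxes_of(camera, thing): "location" ([column, row] in pixels, amid what is visible of it).
- env.cut_out(camera, thing): "region" (384x512 bool, what is visible of it) and "location" ([column, row] in pixels, amid what is visible of it).
The state is a dict: "clock": time; "joint_pos": joint angles; "qvel": joint speeds; "tau": joint torques, N m; "tcp_pos": TCP position; "orientation": TCP orientation; "wrist_force": force on the tool from outside, world axes, zero at the start; "ft_torque": the same for the moment, N m; "finger_gap": finger opening in m.
Only numpy, scipy, OpenCV 4.12 (cv2) and the standard library are available. Lean on these libraries where they do the work, as an engineer would, in place of code of your own. Each camera call takes 0.05 s, during which the arm holds its last target.

## Task

Slide the top plate sideways off the stack, flat along the shelf and under the guides of the stand, until it is fully home against the brass stop screw, and hold it there for half a second with a light steady push of about 10 N, never as much as 20 N, before you let go and leave it there. Never lift or tip the plate or force it against the stand, do not shift the plates below, and leave the collet, micrometer and nut alone.

Things in the scene. Friction and masses are not known exactly. Their poses are not given: they have to be found in the camera images.
- stand: Fixed loading stand, green base 100 x 375 mm, 8 mm high. Origin: on the bench under its middle; z up. The plate is slid along the stand's -y. The stack of four plates lies on the base at +y; the shelf stands at -y: flat, grey, 84 mm wide, y = +20 to -195 mm, top 43 mm above the bench, 1 mm lower than the underside of the top plate.
- channel (a point): Middle of the channel between the two green guides on the shelf, on the shelf top; axes as the stand's; stand x = 0, y = -112 mm. Walls 60 mm apart from y = -90 to -135 mm, flared mouth from y = -72 mm, about 71 mm wide at its opening. Lips overhang each wall by 8 mm, 15.5 to 19.5 mm above the shelf: the plate can enter only by sliding in under them. Nothing green is higher.
- stop: Rigid dark steel stop block on the shelf behind the channel, 46 mm wide, 20 mm high, its face anywhere from y = -158 to -166 mm on the stand. From the face a round brass stop screw, 12 mm thick, 7.5 mm above the shelf, projects 3 to 23 mm towards the stack: set anew each time, not measured. It does not give way. Origin: foot of the face's middle; axes as the stand's; face = plane y = 0.
- plate_center (a point): Centre of the top plate, half-way up: loose aluminium plate, 55 mm wide (its x), 140 long (its y), 12 thick, four black dots at its corners, 0.2 to 0.45 kg, ends alike. In the stack its centre is 50 mm above the bench (49 on the shelf), up to 8 mm and 0.08 rad out of the channel's line. Once home, its rear 45 mm (+y) or more stick out of the guides: pinch its sides there.
- plate_front (a point): Middle of the leading end face (-y end) of the top plate, half-way up.
- top_plate: The same top plate; origin at the centre of its underside.
- plate_3: Loose plate directly below the top plate, same size and look, not quite squarely stacked; origin at the centre of its underside; it stays.
- plate_2: Loose plate, second from the bottom, same size; origin at the centre of its underside; it stays.
- plate_1: Loose plate, lowest, same size; origin at the centre of its underside; it stays.
- collet: Bystander: loose bright spring collet standing on the bench on the stand's +x side, 34 mm across, 47 mm high; origin under it.
- mic: Bystander: loose outside micrometer lying on the bench on the stand's +x side, 59 x 156 x 18 mm; origin under it.
- nut: Bystander: loose hexagon nut on the bench on the stand's -x side, 28 mm across, 19 mm high; origin under it.
There are look-alikes about, which are no part of the job. What is shaped like the top_plate but blue or brown is not meant.

How it is judged:
By the outcome, as a careful person would: the job done as asked, in the order asked, and still so for the second after the job is handed in, with the robot touching nothing.
It also fails if it takes over 48 s, if anything falls off the work surface, if the arm or the gripper's body presses on something with over 40 N, if the wrist force passes 120 N, or if a joint passes its speed limit or range.

## Working session

There is one attempt and no reset: what is moved stays moved. The work goes in short steps, Python scripts to look and compute and a shell command to move; the robot and the scene stay as the last step left them, time stands still between calls to the robot, and variables do not carry over. Pictures are saved under pics/ and viewed, and the job is handed in when it is done.

```bash
ls; mkdir -p pics
python3 - <<'E'
from workcell import env
import cv2
s=env.get_state(); print(s)
for c in ["scene","top","wrist"]:
    r=env.read_camera(c); cv2.imwrite(f"pics/a_{c}.png",r["color"]); print(c,r["mtx"].tolist(),r["k1"],r["view"].round(4).tolist())
    for t in ["stand","stop","top_plate","plate_center","plate_front","channel","collet","mic","nut"]:
        print(t,[(round(d["p"],2),[round(float(v),1) for v in d["location"]]) for d in env.boxes_of(c,t)][:4])
E
```

```text
pics
{'clock': 0.0, 'joint_pos': array([-1.30563313e+00,  3.13996409e-01,  4.49577826e-02,  1.30358973e+00,
       -8.43505637e-07,  1.43121852e+00]), 'qvel': array([-0.0019315 , -0.00080791, -0.0001938 , -0.00104212, -0.00055943,
       -0.00117266]), 'tau': array([ 6.13554835e-05, -4.80627894e+01,  2.98533690e+01,  1.93356571e-02,
       -9.26150301e-05, -1.20136349e-06]), 'tcp_pos': array([ 0.22628973, -0.52803759,  0.23040247]), 'orientation': array([-9.14181431e-04,  9.79592468e-01,  2.00991934e-01, -5.79020680e-05]), 'wrist_force': array([-0.65823191,  0.30621552, -0.35401466]), 'ft_torque': array([ 0.00874495, -0.01344516,  0.0344861 ]), 'finger_gap': 0.08513566657537189}
scene [[476.0491224747296, 0.0, 255.0477891994173], [0.0, 476.0491224747296, 185.26962707495855], [0.0, 0.0, 1.0]] -0.051491252366143006 [[-0.8958, -0.4443, -0.0081, 0.4959], [-0.1869, 0.3934, -0.9002, 0.1622], [0.4032, -0.8049, -0.4354, 0.91], [0.0, 0.0, 0.0, 1.0]]
stand [(0.8, [273.2, 187.2]), (0.51, [230.4, 204.4])]
stop []
top_plate [(0.89, [372.6, 190.3]), (0.67, [229.5, 203.4])]
plate_center [(0.72, [16
[... 639 characters left out ...]
, [213.9, 196.4])]
plate_center [(0.64, [165.5, 174.6]), (0.63, [239.8, 186.1]), (0.62, [357.2, 283.4])]
plate_front [(0.88, [166.2, 173.7]), (0.84, [357.4, 282.1]), (0.72, [235.7, 184.5])]
channel [(0.76, [302.1, 201.1])]
collet [(0.62, [258.1, 146.4])]
mic [(0.87, [313.9, 143.4]), (0.36, [258.0, 144.1])]
nut [(0.59, [313.0, 237.7])]
wrist [[338.0781101013075, 0.0, 260.1918343260631], [0.0, 338.0781101013075, 187.2360474148552], [0.0, 0.0, 1.0]] -0.036959927305580606 [[0.3938, -0.9192, -0.0008, -0.5752], [-0.8767, -0.3758, 0.3003, -0.04], [-0.2764, -0.1176, -0.9538, 0.3803], [0.0, 0.0, 0.0, 1.0]]
stand []
stop []
top_plate []
plate_center []
plate_front []
channel []
collet []
mic []
nut []
```

Run:
```python
import cv2
a=cv2.imread("pics/a_top.png"); cv2.imwrite("pics/b_top.png",cv2.resize(a[100:300,130:400],None,fx=2.9,fy=2.9,interpolation=cv2.INTER_CUBIC))
a=cv2.imread("pics/a_scene.png"); cv2.imwrite("pics/b_scene.png",cv2.resize(a,None,fx=1.5,fy=1.5,interpolation=cv2.INTER_CUBIC))
```

```text
(no output)
```

View pics/b_top.png

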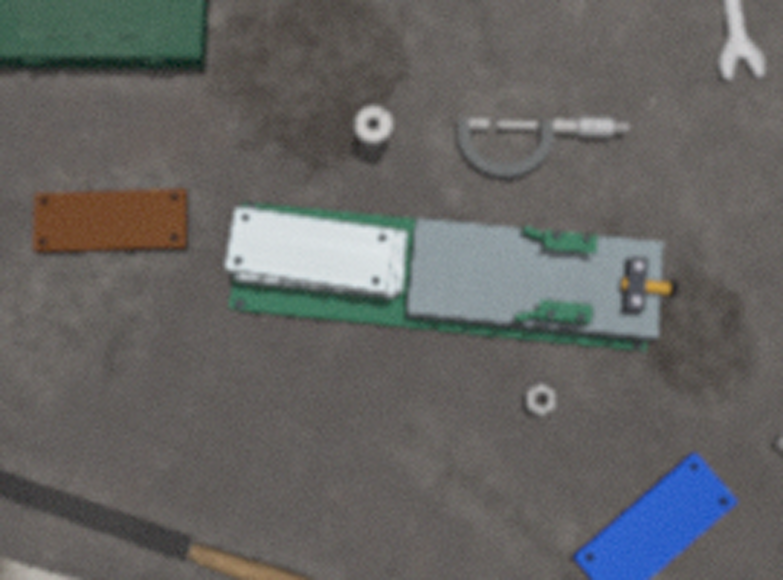

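View pics/b_scene.png

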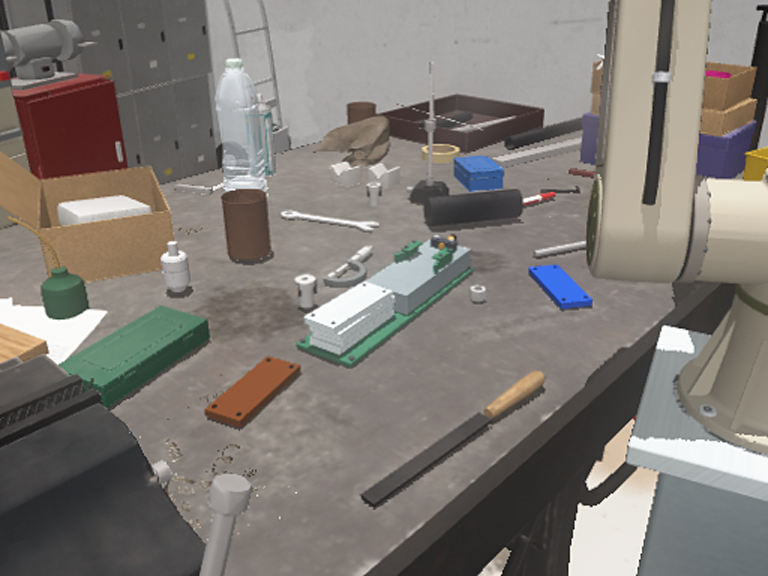

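The top camera shows the white stack at about (315,250) in the crop, with the shelf to its right at (410–660, 220–335). The stop is at (635,285) with a brass screw. The brown and blue plates are decoys.

```bash
cat > h.py <<'E'
import numpy as np, cv2
from scipy.spatial.transform import Rotation as R
def ray(r,px):
    K=r["mtx"]; q=np.array([(px[0]-K[0,2])/K[0,0],(px[1]-K[1,2])/K[1,1]]); u=q.copy()
    for _ in range(20): u=q/(1+r["k1"]*(u@u))
    V=r["view"]; d=V[:3,:3].T@np.array([u[0],u[1],1]); o=-V[:3,:3].T@V[:3,3]; return o,d
def at(r,px,z):
    o,d=ray(r,px); return o+d*(z-o[2])/d[2]
def proj(r,P):
    P=np.atleast_2d(P); c=P@r["view"][:3,:3].T+r["view"][:3,3]; u=c[:,:2]/c[:,2:]; u=u*(1+r["k1"]*(u**2).sum(1,keepdims=True))
    return u*[r["mtx"][0,0],r["mtx"][1,1]]+r["mtx"][:2,2]
E
python3 - <<'E'
from workcell import env
from h import *
r=env.read_camera("top")
f=lambda p:(np.array(p)+.5)/2.9-.5+[130,100]
S=[at(r,f(p),.043) for p in [(415,219),(664,241),(659,338),(407,317)]]
D=[at(r,f(p),.056) for p in [(245,217),(383,237),(375,281),(238,260)]]
for n,Q in (("shelf",S),("dots",D)):
    Q=np.array(Q)[:,:2]; print(n,Q.round(4).tolist(),"c",Q.mean(0).round(4),[round(float(np.linalg.norm(Q[i]-Q[(i+1)%4])),4) for i in range(4)])
    a=((Q[0]-Q[1])+(Q[3]-Q[2])); print("axis +y yaw", np.arctan2(-a[0],a[1]))
for t,z in (("collet",.047),("mic",.009),("nut",.019)):
    print(t,at(r,env.boxes_of("top",t)[0]["location"],z).round(3))
E
```

```text
shelf [[0.5966, -0.0125], [0.571, -0.2276], [0.4867, -0.2171], [0.5105, -0.0029]] c [ 0.5412 -0.115 ] [0.2166, 0.0849, 0.2155, 0.0867]
axis +y yaw -0.11469603890799021
dots [[0.5996, 0.1347], [0.5785, 0.0159], [0.5404, 0.0237], [0.5619, 0.1408]] c [0.5701 0.0788] [0.1206, 0.0389, 0.119, 0.0382]
axis +y yaw -0.1784668012074055
collet [0.678 0.015 0.047]
mic [ 0.685 -0.135  0.009]
nut [ 0.43  -0.109  0.019]
```

```bash
python3 -m pendant '[[[0.5,-0.4,0],0,-1],[[1,-0.796,0],0,-1],[[1,-0.796,0],0,-1],[[1,-0.796,0],0,-1],[[1,-0.796,0],0,-1],[[1,-0.796,0],0,-1],[[1,-0.796,0],0,-1],[[1,-0.796,0],0,-1],[[1,-0.796,0],0,-1],[[1,-0.796,0],0,-1],[[1,-0.796,0],0,-1],[[1,-0.796,0],0,-1]]' 40
python3 -m pendant '[[[1,-0.796,0],0,-1],[[1,-0.796,0],0,-1],[[1,-0.796,0],0,-1],[[1,-0.796,0],0,-1],[[1,-0.796,0],0,-1],[[1,-0.796,0],0,-1],[[0.5,-0.4,0],-0.5,-1],[[0,0,0],-1,-1],[[0,0,0],-1,-1],[[0,0,0],-1,-1],[[0,0,0],-1,-1],[[0,0,0],-1,-1]]' 40
python3 -m pendant '[[[0,0,0],-1,-1],[[0,0,0],-1,-1],[[0,0,0],-1,-1],[[0,0,0],-0.9,-1],[[0,0,0],0,-1],[[0,0,0],0,-1]]' 40
python3 - <<'E'
from workcell import env
from h import *
s=env.get_state(); print(s["joint_pos"].round(3), s["wrist_force"].round(2)); M=R.from_quat(np.roll(s["orientation"],-1)).as_matrix(); print(M.round(4))
r=env.read_camera("wrist"); cv2.imwrite("pics/c_wrist.png",r["color"]); print(r["view"].round(3).tolist())
E
```

```text
clock: 3.2
tcp_pos: [0.3662, -0.2678, 0.2315]
orientation: [0.0, 0.98, 0.201, 0.0]
wrist_force: [0.5, 0.0, -0.2]
finger_gap: 0.0856
clock: 4.7
tcp_pos: [0.4442, -0.1231, 0.2313]
orientation: [0.0, 0.881, 0.473, -0.0]
wrist_force: [-0.3, -0.3, 0.1]
finger_gap: 0.0854
clock: 5.45
tcp_pos: [0.4444, -0.1232, 0.2313]
orientation: [0.0, 0.769, 0.64, -0.0]
wrist_force: [0.5, -0.1, 0.1]
finger_gap: 0.0854
[-0.445  0.093 -0.23   1.247 -0.     1.308] [ 0.49 -0.06  0.13]
[[ 1.814e-01  9.834e-01  1.000e-04]
 [ 9.834e-01 -1.814e-01 -2.000e-04]
 [-2.000e-04  1.000e-04 -1.000e+00]]
[[0.983, -0.182, -0.001, -0.459], [-0.173, -0.938, 0.3, -0.078], [-0.055, -0.294, -0.954, 0.368], [0.0, 0.0, 0.0, 1.0]]
```

View pics/c_wrist.png

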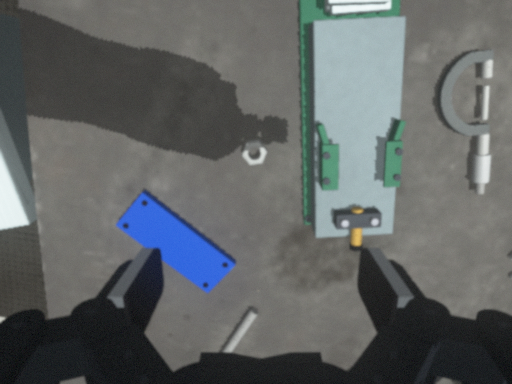

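The wrist view shows the shelf at (314–405, 17–237), the guides' inner walls near columns 338 and 386, and the stop at (357,218) with the screw pointing up. I'll move above the plate's rear and turn the tool half round, so the wrist camera watches the channel.

```bash
python3 -m pendant '[[[0.96,0.307,0],0,-1],[[0.96,0.307,0],0,-1],[[0.96,0.307,0],0,-1],[[0.96,0.307,0],0,-1],[[0.96,0.307,0],0,-1],[[0.96,0.307,0],0,-1],[[0.96,0.307,0],0,-1],[[0.96,0.307,0],0,-1],[[0.96,0.307,0],0,-1],[[0.96,0.307,0],0,-1],[[0.96,0.307,0],0,-1],[[0.96,0.307,0],0,-1]]' 40
python3 -m pendant '[[[0.96,0.307,0],0,-1],[[0.96,0.307,0],-1,-1],[[0,0,0],-1,-1],[[0,0,0],-1,-1],[[0,0,0],-1,-1],[[0,0,0],-1,-1],[[0,0,0],-1,-1],[[0,0,0],-1,-1],[[0,0,0],-1,-1],[[0,0,0],-1,-1],[[0,0,0],-1,-1],[[0,0,0],-1,-1]]' 40
python3 -m pendant '[[[0,0,0],-1,-1],[[0,0,0],-1,-1],[[0,0,0],-1,-1],[[0,0,0],-1,-1],[[0,0,0],-1,-1],[[0,0,0],-1,-1],[[0,0,0],-1,-1],[[0,0,0],-1,-1],[[0,0,0],-1,-1],[[0,0,0],-1,-1]]' 40
python3 -m pendant '[[[0,0,0],-1,-1],[[0,0,0],-1,-1],[[0,0,0],-1,-1],[[0,0,0],-1,-1],[[0,0,0],-1,-1],[[0,0,0],-1,-1],[[0,0,0],-1,-1],[[0,0,0],-1,-1],[[0,0,0],-1,-1],[[0,0,0],0,-1],[[0,0,0],0,-1]]' 40
python3 - <<'E'
from workcell import env
from h import *
s=env.get_state(); print(s["joint_pos"].round(3), s["tcp_pos"].round(4),s["wrist_force"].round(2)); M=R.from_quat(np.roll(s["orientation"],-1)).as_matrix(); print(M.round(4))
for c in ["wrist","top"]:
    r=env.read_camera(c); cv2.imwrite(f"pics/d_{c}.png",r["color"]); print(r["view"].round(4).tolist())
    np.save(f"d_{c}.npy",r,allow_pickle=True)
E
```

```text
clock: 7.0
tcp_pos: [0.5592, 0.0912, 0.2312]
orientation: [0.0, 0.768, 0.64, -0.0]
wrist_force: [0.5, 0.0, -0.5]
finger_gap: 0.0854
clock: 8.5
tcp_pos: [0.5779, 0.1261, 0.2312]
orientation: [-0.0, 0.294, 0.956, -0.0]
wrist_force: [-0.3, 0.2, -0.5]
finger_gap: 0.0854
clock: 9.75
tcp_pos: [0.5779, 0.1262, 0.2312]
orientation: [-0.0, -0.223, 0.975, -0.0]
wrist_force: [0.3, 1.0, -1.3]
finger_gap: 0.0853
clock: 11.12
tcp_pos: [0.5777, 0.1259, 0.2312]
orientation: [-0.0, -0.639, 0.769, -0.0]
wrist_force: [-0.4, 0.2, 0.4]
finger_gap: 0.0855
[ 0.079  0.345  0.091  1.317 -0.    -1.309] [0.5777 0.1259 0.2312] [-0.43  0.18  0.4 ]
[[-1.822e-01 -9.833e-01 -1.000e-04]
 [-9.833e-01  1.822e-01 -1.000e-04]
 [ 1.000e-04  1.000e-04 -1.000e+00]]
[[-0.9833, 0.1823, 0.001, 0.5445], [0.1742, 0.9379, 0.3001, -0.2572], [0.0537, 0.2952, -0.9539, 0.3119], [0.0, 0.0, 0.0, 1.0]]
[[-0.0234, -0.9995, -0.0222, 0.0485], [-0.9846, 0.0269, -0.1728, 0.5434], [0.1733, 0.0178, -0.9847, 0.8353], [0.0, 0.0, 0.0, 1.0]]
```

View pics/d_wrist.png

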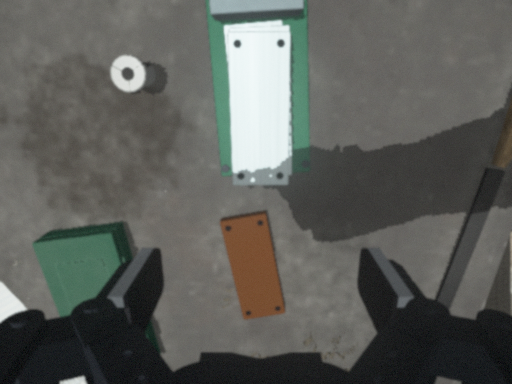

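View pics/d_top.png

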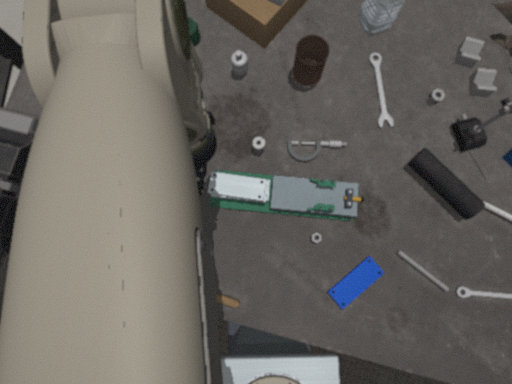

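The wrist view shows the top plate's dots at about (237,43), (281,43), (281,175) and (240,176), with the stack clear of the fingers.

Run:
```python
from h import *
r=np.load("d_wrist.npy",allow_pickle=True).item()
print(proj(r,[[.5777,.1259,.056],[.5777,.1259,.2312]]))
c=cv2.cvtColor(r["color"],cv2.COLOR_BGR2GRAY)
cv2.imwrite("pics/e.png",cv2.resize(r["color"][0:200,195:325],None,fx=4,fy=3,interpolation=cv2.INTER_CUBIC)) 
D=[]
for p in [(237,43),(281,43),(280,175),(240,176)]:
    x,y=p; w=c[y-5:y+6,x-5:x+6].astype(float); m=np.clip(np.median(w)-25-w,0,None); yy,xx=np.mgrid[y-5:y+6,x-5:x+6]
    q=((m*xx).sum()/m.sum(),(m*yy).sum()/m.sum()); D.append(at(r,q,.056)); print(p,np.round(q,2),D[-1].round(4))
Q=np.array(D)[:,:2]; print(Q.mean(0).round(4),[round(float(np.linalg.norm(Q[i]-Q[(i+1)%4])),4) for i in range(4)])
a=Q[3]-Q[0]+Q[2]-Q[1]; print(np.arctan2(-a[0],a[1]))
```

```text
[[259.65314522 164.80279072]
 [259.46493075 252.59824702]]
(237, 43) [236.93  43.26] [0.5773 0.0147 0.056 ]
(281, 43) [280.39  42.79] [0.5398 0.0213 0.056 ]
(280, 175) [279.4 175.3] [0.5607 0.1398 0.056 ]
(240, 176) [240.42 175.66] [0.5981 0.1332 0.056 ]
[0.569  0.0772] [0.038, 0.1203, 0.038, 0.1203]
-0.17443152944020668
```

View pics/e.png

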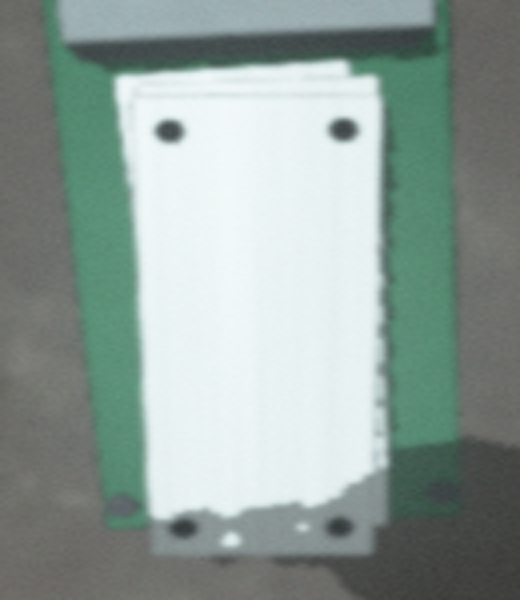

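```bash
python3 -m pendant '[[[0.22,0,0.8],-0.084,-0.5],[[0,0,1],0,-0.5],[[0,0,1],0,-0.5],[[0,0,1],0,-0.5],[[0,0,1],0,-0.5],[[0,0,1],0,-0.5],[[0,0,0.6],0,-0.5],[[0,0,0],0,-0.5]]' 40
python3 - <<'E'
from workcell import env
from h import *
s=env.get_state(); M=R.from_quat(np.roll(s["orientation"],-1)).as_matrix();p=s["tcp_pos"];g=s["finger_gap"]
print(p.round(4),g,"yaw",np.arctan2(M[0,0],-M[1,0]))
r=env.read_camera("wrist"); im=r["color"].copy(); np.save("f.npy",r,allow_pickle=True)
for sg in (-1,1):
  for b,col in ((0,(0,0,255)),(.007,(0,255,255)),(.013,(255,0,0))):
    for dx in (-.011,.011):
      q=proj(r,p+M[:,0]*dx+M[:,1]*sg*g/2-M[:,2]*b)[0]; cv2.circle(im,tuple(np.int32(q.round())),1,col,-1)
cv2.imwrite("pics/f.png",cv2.resize(im,None,fx=1.5,fy=1.5,interpolation=cv2.INTER_CUBIC))
E
```

```text
clock: 12.22
tcp_pos: [0.5761, 0.1211, 0.1025]
orientation: [-0.001, -0.643, 0.766, 0.0]
wrist_force: [-0.9, -0.4, 0.8]
finger_gap: 0.0641
[0.5761 0.1211 0.1025] 0.06405451755710757 yaw -0.17317178901875055
```

View pics/f.png

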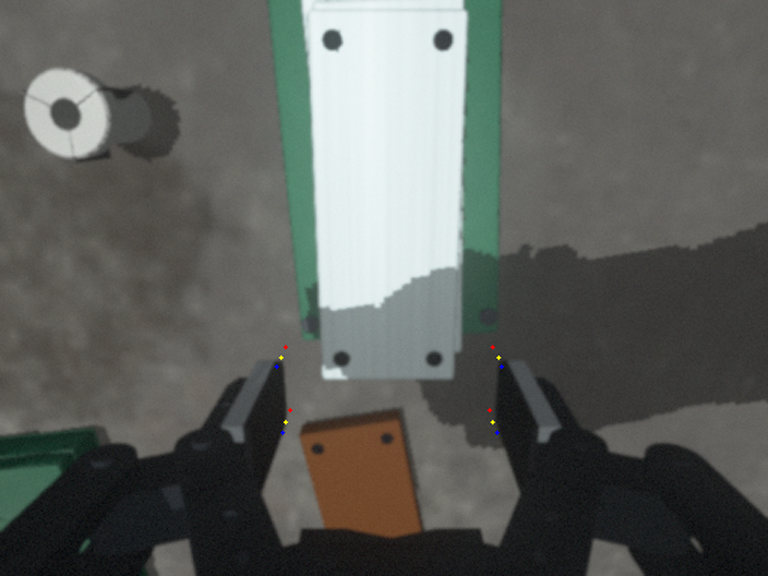

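Run:
```python
from h import *
r=np.load("f.npy",allow_pickle=True).item()
c=cv2.cvtColor(r["color"],cv2.COLOR_BGR2GRAY); D=[]
for p in [(221,26),(295,26),(289,239),(228,239)]:
    x,y=p; w=c[y-9:y+10,x-9:x+10].astype(float); m=np.clip(np.median(w)-35-w,0,None); yy,xx=np.mgrid[y-9:y+10,x-9:x+10]
    q=((m*xx).sum()/m.sum(),(m*yy).sum()/m.sum()); D.append(at(r,q,.056)); print(np.round(q,2),D[-1].round(4))
Q=np.array(D)[:,:2]; print(Q.mean(0).round(4),[round(float(np.linalg.norm(Q[i]-Q[(i+1)%4])),4) for i in range(4)])
a=Q[3]-Q[0]+Q[2]-Q[1]; y=np.arctan2(-a[0],a[1]);print(y)
# pos of tcp in plate frame
d=np.array([.5761,.1211])-Q.mean(0); print("along",d@[-np.sin(y),np.cos(y)],"lat",d@[np.cos(y),np.sin(y)])
```

```text
[221.06  26.2 ] [0.5774 0.0147 0.056 ]
[295.07  26.29] [0.5399 0.0213 0.056 ]
[289.05 238.88] [0.5608 0.1398 0.056 ]
[227.2  238.85] [0.5984 0.1331 0.056 ]
[0.5691 0.0772] [0.0381, 0.1203, 0.0382, 0.1203]
-0.17479492343370995
along 0.04442286428623071 lat -0.0007542165113831272
```

```bash
python3 -m pendant '[[[0,-0.04,0.75],0,-0.5],[[0,0,1],0,-0.5],[[0,0,0.8],0,-0.5],[[0,0,0.5],0,-0.5],[[0,0,0],0,-0.5],[[0,0,0],0,-0.35],[[0,0,0],0,-0.2],[[0,0,0],0,0.2],[[0,0,0],0,0.2]]' 40
python3 - <<'E'
from workcell import env
from h import *
s=env.get_state(); M=R.from_quat(np.roll(s["orientation"],-1)).as_matrix();p=s["tcp_pos"];g=s["finger_gap"]
print(p.round(4),g,"yaw",np.arctan2(M[0,0],-M[1,0]),s["wrist_force"].round(2),s["ft_torque"].round(2))
r=env.read_camera("wrist"); cv2.imwrite("pics/g.png",r["color"]);np.save("g.npy",r,allow_pickle=True)
E
```

```text
clock: 13.4
tcp_pos: [0.5782, 0.1211, 0.0432]
orientation: [0.001, -0.643, 0.766, -0.0]
wrist_force: [-0.8, 0.5, 5.7]
finger_gap: 0.054
[0.5782 0.1211 0.0432] 0.053970630630373564 yaw -0.17287583873152637 [-0.82  0.5   5.65] [ 0.05  0.34 -0.01]
```

View pics/g.png

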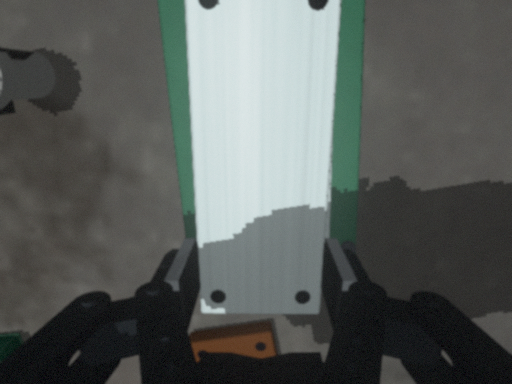

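The plate is gripped with the gap at 54 mm, and the wrist is pressing down about 5.7 N. I'll relieve that slightly before sliding.

```bash
python3 -m pendant '[[[0,0,-0.02],0,0.2],[[0,0,0],0,0.2]]' 40
python3 - <<'E'
from workcell import env
from h import *
s=env.get_state(); print(s["tcp_pos"].round(4),s["wrist_force"].round(2),s["ft_torque"].round(2))
r=np.load("g.npy",allow_pickle=True).item()
c=cv2.cvtColor(r["color"],cv2.COLOR_BGR2GRAY); D=[]
for p in [(218,296),(302,296)]:
    x,y=p; w=c[y-11:y+12,x-11:x+12].astype(float); m=np.clip(np.median(w)-25-w,0,None); yy,xx=np.mgrid[y-11:y+12,x-11:x+12]
    q=((m*xx).sum()/m.sum(),(m*yy).sum()/m.sum()); D.append(at(r,q,.056)); print(np.round(q,2),D[-1].round(4))
E
```

```text
clock: 13.7
tcp_pos: [0.5782, 0.1212, 0.0432]
orientation: [0.001, -0.643, 0.765, -0.0]
wrist_force: [0.2, -0.4, 5.1]
finger_gap: 0.0538
[0.5782 0.1212 0.0432] [ 0.18 -0.35  5.13] [ 0.15  0.13 -0.03]
[217.54 296.18] [0.5994 0.1329 0.056 ]
[302.19 296.78] [0.5618 0.1398 0.056 ]
```

```bash
python3 -m pendant '[[[0,0,-0.04],0,0.2],[[0,0,0],0,0.2]]' 40
python3 -c "
from workcell import env
s=env.get_state(); print(s['tcp_pos'],s['wrist_force'],s['ft_torque'])"
```

```text
clock: 13.95
tcp_pos: [0.5777, 0.121, 0.0432]
orientation: [0.0, -0.643, 0.765, -0.0]
wrist_force: [0.9, 0.0, 0.4]
finger_gap: 0.0537
[0.57772218 0.1210474  0.04324572] [0.94389472 0.0212643  0.39712519] [ 0.07532358 -0.31891148  0.08415992]
```

Vertical force is now about 0. Next is an 80 mm slide, with lateral and yaw correction towards the channel line.

```bash
python3 -m pendant '[[[0.25,0.022,0],-0.035,0.2],[[0.5,0.044,0],-0.07,0.2],[[0.5,0.044,0],-0.07,0.2],[[0.5,0.044,0],-0.07,0.2],[[0.5,0.044,0],-0.07,0.2],[[0.5,0.044,0],-0.07,0.2],[[0.5,0.044,0],-0.07,0.2],[[0.5,0.044,0],-0.07,0.2],[[0.25,0.022,0],-0.045,0.2],[[0,0,0],0,0.2]]' 40
python3 - <<'E'
from workcell import env
from h import *
s=env.get_state(); M=R.from_quat(np.roll(s["orientation"],-1)).as_matrix();p=s["tcp_pos"]
print(p.round(4),"yaw",np.arctan2(M[0,0],-M[1,0]),s["wrist_force"].round(2),s["ft_torque"].round(2))
for c in ["wrist","top"]:
  r=env.read_camera(c); cv2.imwrite(f"pics/i_{c}.png",r["color"]);np.save(f"i_{c}.npy",r,allow_pickle=True)
a=r["color"]; cv2.imwrite("pics/i_topz.png",cv2.resize(a[150:240,180:400],None,fx=3.6,fy=3.6,interpolation=cv2.INTER_CUBIC))
E
```

```text
clock: 15.2
tcp_pos: [0.5587, 0.042, 0.0434]
orientation: [-0.001, -0.666, 0.746, -0.0]
wrist_force: [-0.8, -1.4, -2.4]
finger_gap: 0.054
[0.5587 0.042  0.0434] yaw -0.11407944776856727 [-0.8  -1.43 -2.37] [-0.15  0.    0.01]
```

View pics/i_wrist.png

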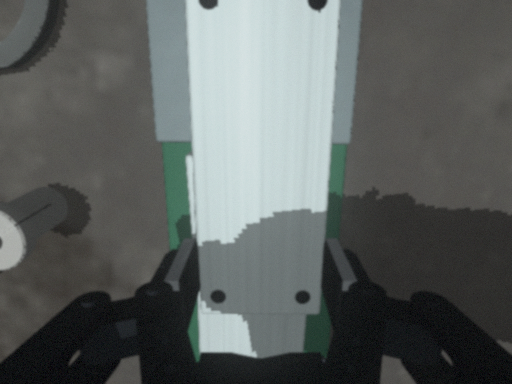

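View pics/i_topz.png

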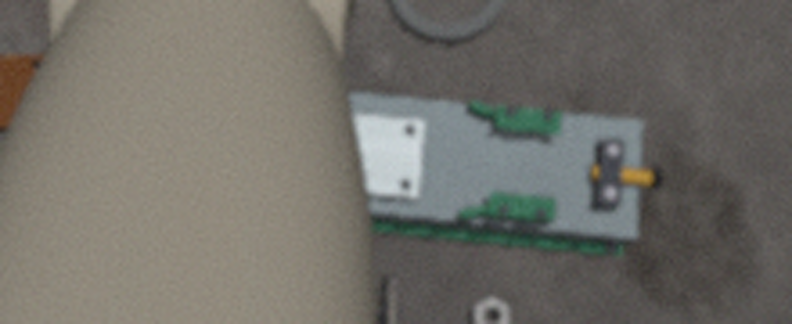

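The top crop shows the plate's front dots at (410,130) and (405,184), with the front edge near column 423. The guides' inner edges are at rows ~134 and ~196. I'll measure the plate against the shelf and the guides.

```bash
python3 - <<'E'
from h import *
t=np.load("i_top.npy",allow_pickle=True).item(); w=np.load("i_wrist.npy",allow_pickle=True).item()
f=lambda p:(np.array(p)+.5)/3.6-.5+[180,150]
g=lambda n,r,p,z:print(n,at(r,p,z)[:2].round(4))
yaw=-.1147; ex=np.array([np.cos(yaw),np.sin(yaw)]); ey=np.array([-ex[1],ex[0]])
O=np.array([.5512,-.028])
def S(n,r,p,z):
    d=at(r,p,z)[:2]-O; print(n,"lat %.1f along %.1f"%(1e3*d@ex,1e3*d@ey))
for n,p,z in [("dotL",(410,130),.056),("dotR",(405,184),.056),("frontL",(425,121),.056),("frontR",(419,199),.056),
  ("shelfTL",(350,93),.043),("shelfTR",(643,120),.043),("shelfBR",(636,238),.043),("shelfBL",(370,213),.043),
  ("lipL a",(500,128),.0625),("lipL b",(556,134),.0625),("lipR a",(500,196),.0625),("lipR b",(553,200),.0625),
  ("stopL",(613,139),.063),("stopR",(606,209),.063)]: S(n,t,f(p),z)
for n,p,z in [("shL",(148,0),.043),("shL",(157,140),.043),("shR",(361,0),.043),("shR",(351,140),.043),("dot",(209,2),.056),("dot",(317,2),.056),("dotr",(218,296),.056),("dotr",(302.5,296.5),.056)]: S("w "+n,w,p,z)
E
python3 - <<'E'
import cv2
a=cv2.imread("pics/i_top.png"); cv2.imwrite("pics/i_z2.png",cv2.resize(a[165:225,270:370],None,fx=8,fy=8,interpolation=cv2.INTER_CUBIC))
E
```

```text
dotL lat 17.9 along -32.8
dotR lat -20.0 along -32.1
frontL lat 25.1 along -42.6
frontR lat -29.5 along -42.4
shelfTL lat 43.5 along 10.2
shelfTR lat 41.9 along -195.1
shelfBR lat -41.4 along -193.7
shelfBL lat -40.2 along -10.4
lipL a lat 23.3 along -93.4
lipL b lat 22.4 along -131.6
lipR a lat -23.6 along -96.2
lipR b lat -23.2 along -132.0
stopL lat 22.2 along -170.2
stopR lat -26.3 along -167.7
w shL lat 42.1 along -37.1
w shL lat 43.1 along 17.1
w shR lat -39.7 along -37.1
w shR lat -39.8 along 17.1
w dot lat 16.9 along -33.5
w dot lat -20.8 along -33.5
w dotr lat 18.1 along 85.7
w dotr lat -20.1 along 86.0
```

View pics/i_z2.png

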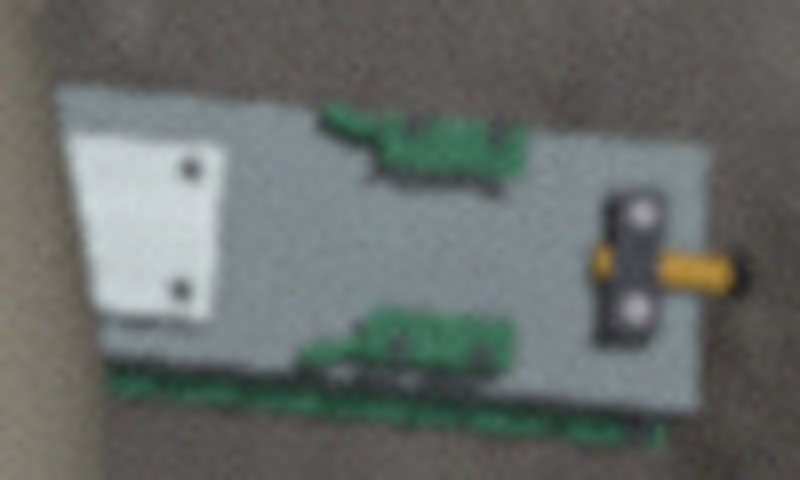

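Both views put the plate about 2.2 mm too far to stand −x and parallel to the channel, which the wrist and top readings agree on. I'll correct that and slide the front into the flared mouth.

```bash
python3 -m pendant '[[[0.2,-0.05,0.005],0,0.2],[[0.4,-0.045,0.005],0,0.2],[[0.5,0.003,0.005],0,0.2],[[0.5,0.003,0],0,0.2],[[0.3,0.003,0],0,0.2],[[0,0,0],0,0.2]]' 40
python3 - <<'E'
from workcell import env
from h import *
s=env.get_state(); M=R.from_quat(np.roll(s["orientation"],-1)).as_matrix();p=s["tcp_pos"]
print(p.round(4),"yaw",np.arctan2(M[0,0],-M[1,0]),s["wrist_force"].round(2),s["ft_torque"].round(2))
for c in ["wrist","top"]:
  r=env.read_camera(c); cv2.imwrite(f"pics/j_{c}.png",r["color"]);np.save(f"j_{c}.npy",r,allow_pickle=True)
a=r["color"]; cv2.imwrite("pics/j_z2.png",cv2.resize(a[165:225,270:370],None,fx=8,fy=8,interpolation=cv2.INTER_CUBIC))
E
```

```text
clock: 16.05
tcp_pos: [0.5562, 0.0035, 0.0433]
orientation: [-0.001, -0.665, 0.746, -0.001]
wrist_force: [0.2, -1.8, 0.2]
finger_gap: 0.0534
[0.5562 0.0035 0.0433] yaw -0.11465267060383304 [ 0.19 -1.83  0.21] [-0.35 -0.03 -0.01]
```

View pics/j_wrist.png

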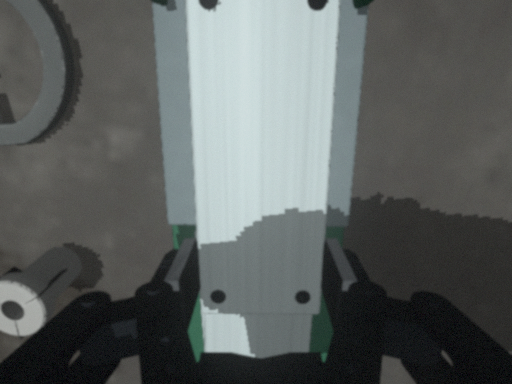

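View pics/j_z2.png

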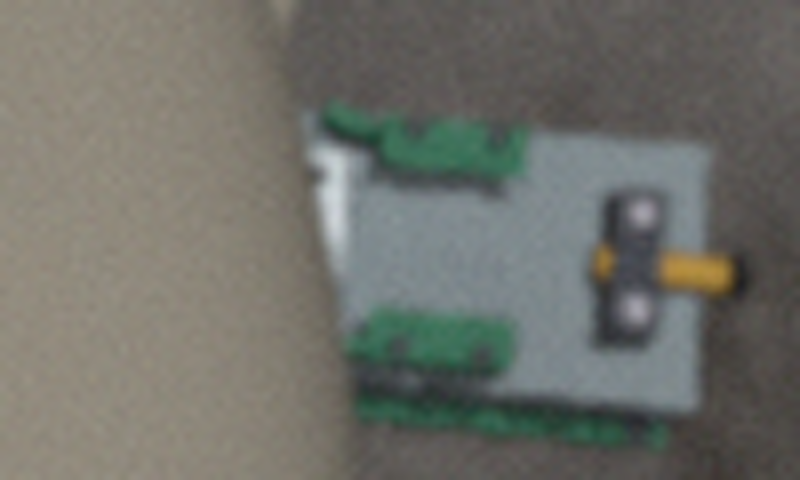

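Run:
```python
from h import *
w=np.load("j_wrist.npy",allow_pickle=True).item()
c=cv2.GaussianBlur(w["color"].astype(np.float32),(0,0),1.2).sum(2)
yaw=-.122; ex=np.array([np.cos(yaw),np.sin(yaw)]); ey=np.array([-ex[1],ex[0]]); O=np.array([.5512,-.028])
def lat(p,z): d=at(w,p,z)[:2]-O; return 1e3*d@ex,1e3*d@ey
def edge(row,lo,hi,sgn):
    g=np.gradient(c[row])*sgn; k=lo+int(np.argmax(g[lo:hi])); a,b,d=g[k-1:k+2]; return k+.5*(a-d)/(a-2*b+d)
for row in (25,50,75,100,125,150,175):
    e=[edge(row,145,176,1),edge(row,178,205,1),edge(row,320,345,-1),edge(row,346,375,-1)]
    a=[lat((x,row),z) for x,z in zip(e,(.043,.056,.056,.043))]
    print(row,np.round(e,1),np.round([v[0] for v in a],1),"along %.0f"%a[0][1],"shelf c %.2f plate c %.2f"%((a[0][0]+a[3][0])/2,(a[1][0]+a[2][0])/2))
```

```text
25 [153.8 186.8 337.6 365.4] [ 43.   27.4 -26.  -39.6] along -66 shelf c 1.66 plate c 0.71
50 [155.4 188.  335.6 362.9] [ 43.   27.4 -25.9 -39.5] along -57 shelf c 1.75 plate c 0.78
75 [157.  189.3 334.2 361.1] [ 43.1  27.4 -25.9 -39.6] along -48 shelf c 1.74 plate c 0.72
100 [158.5 190.2 332.9 359.1] [ 43.2  27.5 -26.  -39.6] along -38 shelf c 1.79 plate c 0.72
125 [160.3 191.6 331.1 356.6] [ 43.3  27.4 -26.  -39.5] along -27 shelf c 1.88 plate c 0.71
150 [161.8 193.  329.4 354.2] [ 43.4  27.4 -26.  -39.5] along -17 shelf c 1.99 plate c 0.70
175 [163.9 194.  327.8 352.1] [ 43.4  27.5 -26.  -39.5] along -6 shelf c 1.94 plate c 0.72
```

Run:
```python
from h import *
t=np.load("j_top.npy",allow_pickle=True).item(); w=np.load("j_wrist.npy",allow_pickle=True).item()
yaw=-.126; ex=np.array([np.cos(yaw),np.sin(yaw)]); ey=np.array([-ex[1],ex[0]]); O=np.array([.5512,-.028])
f=lambda p:(np.array(p)+.5)/8-.5+[270,165]
for n,p,z in [("tip",(593,262),.052),("blk",(606,225),.063),("shelf end",(708,260),.043),("plate front",(352,240),.056)]:
    d=at(t,f(p),z)[:2]-O; print(n,1e3*d@ex,1e3*d@ey)
d=np.array([.5562,.0035])-O; print("tcp",1e3*d@ex,1e3*d@ey)
```

```text
tip 2.2166407905864784 -158.49788396167318
blk 11.954224267318253 -159.40921822185447
shelf end 8.109632348580499 -195.99029466045366
plate front 1.020567197733098 -83.54040487998478
tcp 1.0018561227731866 31.878617979913464
```

```bash
python3 -m pendant '[[[0.2,-0.04,0],0.02,0.2],[[0.3,-0.023,0],0.02,0.2],[[0.3,0.003,0],0,0.2],[[0.2,0.002,0],0,0.2],[[0,0,0],0,0.2]]' 40
python3 - <<'E'
from workcell import env
from h import *
s=env.get_state(); M=R.from_quat(np.roll(s["orientation"],-1)).as_matrix();p=s["tcp_pos"]
print(p.round(4),"yaw",np.arctan2(M[0,0],-M[1,0]),s["wrist_force"].round(2),s["ft_torque"].round(2))
w=env.read_camera("wrist"); cv2.imwrite("pics/k.png",w["color"])
c=cv2.GaussianBlur(w["color"].astype(np.float32),(0,0),1.2).sum(2)
yaw=-.126; ex=np.array([np.cos(yaw),np.sin(yaw)]); ey=np.array([-ex[1],ex[0]]); O=np.array([.5512,-.028])
def lat(p,z): d=at(w,p,z)[:2]-O; return 1e3*d@ex,1e3*d@ey
def edge(row,lo,hi,sgn):
    g=np.gradient(c[row])*sgn; k=lo+int(np.argmax(g[lo:hi])); a,b,d=g[k-1:k+2]; return k+.5*(a-d)/(a-2*b+d)
for row in (60,85,110,135,160,185):
    e=[edge(row,145,176,1),edge(row,178,205,1),edge(row,320,345,-1),edge(row,346,375,-1)]
    a=[lat((x,row),z) for x,z in zip(e,(.043,.056,.056,.043))]
    print(row,np.round(e,1),np.round([v[0] for v in a],1),"along %.0f"%a[0][1],"shelf c %.2f plate c %.2f"%((a[0][0]+a[3][0])/2,(a[1][0]+a[2][0])/2))
E
```

```text
clock: 16.77
tcp_pos: [0.555, -0.0158, 0.0431]
orientation: [-0.0, -0.664, 0.748, -0.0]
wrist_force: [0.1, -0.6, -0.5]
finger_gap: 0.0538
[ 0.555  -0.0158  0.0431] yaw -0.11802535907459837 [ 0.13 -0.59 -0.48] [-0.05 -0.02  0.08]
60 [158.4 188.5 335.3 352.4] [ 43.2  28.5 -24.7 -34.3] along -73 shelf c 4.46 plate c 1.90
85 [160.2 189.3 333.4 362.8] [ 43.2  28.7 -24.6 -39.4] along -63 shelf c 1.90 plate c 2.03
110 [161.9 190.9 332.  360.9] [ 43.2  28.6 -24.7 -39.5] along -53 shelf c 1.85 plate c 1.90
135 [163.6 192.1 330.3 357.9] [ 43.3  28.6 -24.7 -39.2] along -43 shelf c 2.04 plate c 1.92
160 [165.5 193.  328.6 356. ] [ 43.3  28.7 -24.7 -39.4] along -32 shelf c 1.94 plate c 1.99
185 [167.2 194.5 327.3 353.6] [ 43.4  28.6 -24.9 -39.4] along -20 shelf c 2.01 plate c 1.88
```

View pics/k.png

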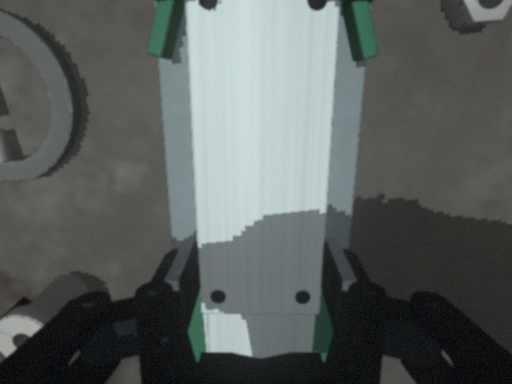

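The plate is now centred between the shelf edges (plate 1.9, shelf 1.95 mm) and under the lips. I'll slide on and lower it the last 0.8 mm onto the shelf as it leaves the stack.

```bash
python3 -m pendant '[[[0.25,0.002,0],0,0.2],[[0.3,0.002,0.01],0,0.2],[[0.3,0.002,0.015],0,0.2],[[0.3,0.002,0.01],0,0.2],[[0.2,0.002,0],0,0.2],[[0,0,0],0,0.2]]' 40
python3 -c "
from workcell import env
s=env.get_state(); print(s['tcp_pos'],s['wrist_force'],s['ft_torque'])"
```

```text
clock: 17.58
tcp_pos: [0.5517, -0.0425, 0.0424]
orientation: [-0.0, -0.664, 0.748, -0.0]
wrist_force: [-0.4, -1.5, -1.9]
finger_gap: 0.0538
[ 0.55168988 -0.04250369  0.04243162] [-0.35798154 -1.45843302 -1.9042835 ] [-0.13005184  0.00670728  0.0202715 ]
```

```bash
python3 -m pendant '[[[0.2,0.002,0.01],0,0.2],[[0.2,0.002,0.01],0,0.2],[[0.1,0.001,0],0,0.2],[[0,0,0],0,0.2]]' 40
python3 - <<'E'
from workcell import env
from h import *
s=env.get_state(); print(s['tcp_pos'],s['wrist_force'],s['ft_torque'])
w=env.read_camera("wrist"); cv2.imwrite("pics/l.png",w["color"])
t=env.read_camera("top"); a=t["color"]; cv2.imwrite("pics/l_z2.png",cv2.resize(a[165:225,270:370],None,fx=8,fy=8,interpolation=cv2.INTER_CUBIC))
E
```

```text
clock: 18.08
tcp_pos: [0.5507, -0.052, 0.0423]
orientation: [0.0, -0.664, 0.747, -0.0]
wrist_force: [0.5, 1.1, -0.3]
finger_gap: 0.0534
[ 0.55069869 -0.0519919   0.04227116] [ 0.53163502  1.06447775 -0.34015934] [ 0.07148512 -0.05828311  0.03414501]
```

View pics/l.png

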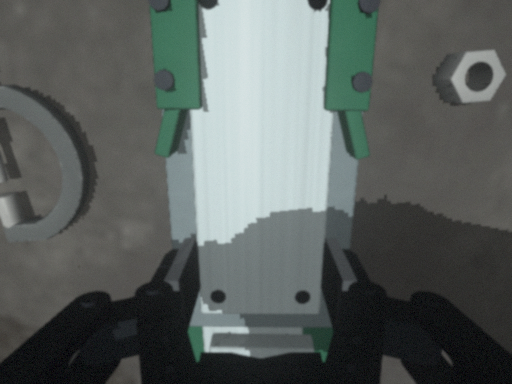

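View pics/l_z2.png

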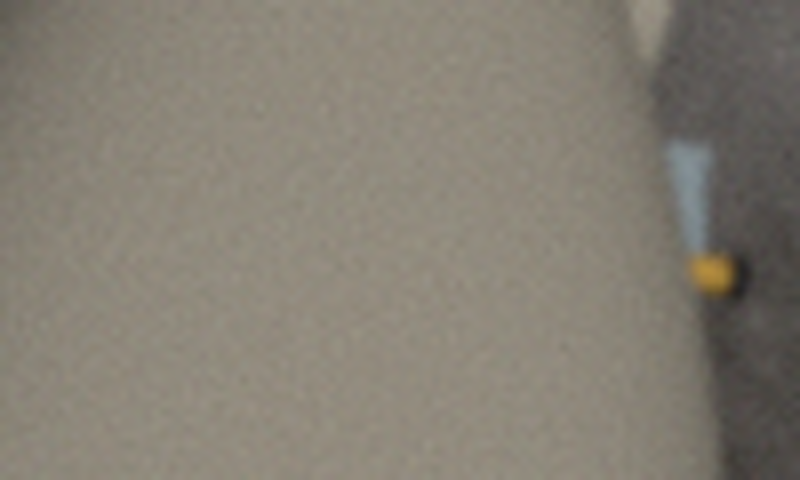

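The wrist view shows the plate centred between both guides at (200–327). The arm hides the stop in the top view, so I'll creep to contact using force.

```bash
python3 -m pendant '[[[0.2,0.002,0],0,0.2],[[0.15,0.001,0],0,0.2],[[0.05,0,0],0,0.2],[[0,0,0],0,0.2]]' 40
python3 -m pendant '[[[0.05,0,0],0,0.2],[[0.05,0,0],0,0.2],[[0,0,0],0,0.2]]' 40
```

```text
clock: 18.68
tcp_pos: [0.5497, -0.0597, 0.0423]
orientation: [0.0, -0.664, 0.747, -0.0]
wrist_force: [-0.4, 2.2, 2.4]
finger_gap: 0.0538
clock: 19.05
tcp_pos: [0.5495, -0.0616, 0.0423]
orientation: [0.0, -0.664, 0.747, -0.0]
wrist_force: [-0.5, 3.5, 3.8]
finger_gap: 0.0533
```

```bash
python3 -m pendant '[[[0.05,0,0],0,0.2],[[0.05,0,0],0,0.2]]' 40
python3 -m pendant '[[[0.05,0,0],0,0.2],[[0,0,0],0,0.2]]' 40
```

```text
clock: 19.3
tcp_pos: [0.5492, -0.0635, 0.0422]
orientation: [0.0, -0.664, 0.747, -0.0]
wrist_force: [0.7, 6.0, 4.6]
finger_gap: 0.054
clock: 19.55
tcp_pos: [0.5491, -0.0647, 0.0422]
orientation: [0.0, -0.664, 0.747, -0.0]
wrist_force: [0.7, 4.3, 4.4]
finger_gap: 0.0536
```

```bash
python3 -m pendant '[[[0,0,-0.025],0,0.2],[[0,0,0],0,0.2]]' 40
python3 -m pendant '[[[0.05,0,0],0,0.2],[[0,0,0],0,0.2]]' 40
```

```text
clock: 19.8
tcp_pos: [0.5488, -0.0652, 0.0423]
orientation: [-0.001, -0.664, 0.747, -0.0]
wrist_force: [1.0, 1.2, -0.5]
finger_gap: 0.0538
clock: 20.05
tcp_pos: [0.5485, -0.0658, 0.0423]
orientation: [-0.0, -0.664, 0.747, 0.0]
wrist_force: [0.8, 1.0, -1.1]
finger_gap: 0.0536
```

```bash
python3 -m pendant '[[[0.05,0,0],0,0.2],[[0,0,0],0,0.2]]' 40
python3 -m pendant '[[[0.05,0,0],0,0.2],[[0,0,0],0,0.2]]' 40
```

```text
clock: 20.3
tcp_pos: [0.5483, -0.0668, 0.0423]
orientation: [-0.0, -0.664, 0.747, 0.0]
wrist_force: [0.4, 0.9, -2.4]
finger_gap: 0.0538
clock: 20.55
tcp_pos: [0.5483, -0.0678, 0.0424]
orientation: [-0.0, -0.664, 0.747, 0.0]
wrist_force: [-1.2, 0.6, -2.6]
finger_gap: 0.0541
```

```bash
python3 -m pendant '[[[0.05,0,0],0,0.2],[[0,0,0],0,0.2]]' 40
```

```text
clock: 20.8
tcp_pos: [0.5483, -0.0687, 0.0425]
orientation: [-0.0, -0.664, 0.747, -0.0]
wrist_force: [-0.7, 0.0, -2.8]
finger_gap: 0.0538
```

```bash
python3 -m pendant '[[[0.05,0,0.012],0,0.2],[[0,0,0],0,0.2]]' 40
```

```text
clock: 21.05
tcp_pos: [0.5484, -0.0697, 0.0424]
orientation: [-0.0, -0.664, 0.747, -0.0]
wrist_force: [-0.1, 0.5, -2.6]
finger_gap: 0.0538
```

```bash
python3 -m pendant '[[[0.05,0,0.004],0,0.2],[[0,0,0],0,0.2]]' 40
```

```text
clock: 21.3
tcp_pos: [0.5483, -0.0707, 0.0423]
orientation: [0.0, -0.664, 0.747, -0.0]
wrist_force: [-0.4, 0.5, -2.4]
finger_gap: 0.0537
```

```bash
python3 -m pendant '[[[0.05,0,0],0,0.2],[[0,0,0],0,0.2]]' 40
```

```text
clock: 21.55
tcp_pos: [0.5482, -0.0716, 0.0423]
orientation: [-0.0, -0.664, 0.747, -0.0]
wrist_force: [0.9, -0.2, -1.9]
finger_gap: 0.0537
```

```bash
python3 -m pendant '[[[0.04,0,0.008],0,0.2],[[0,0,0],0,0.2]]' 40
```

```text
clock: 21.8
tcp_pos: [0.5481, -0.0723, 0.0423]
orientation: [0.0, -0.664, 0.747, -0.0]
wrist_force: [-0.5, 2.1, -0.4]
finger_gap: 0.0538
```

```bash
python3 -m pendant '[[[0.04,0,0],0,0.2],[[0,0,0],0,0.2]]' 40
```

```text
clock: 22.05
tcp_pos: [0.5481, -0.0731, 0.0423]
orientation: [0.0, -0.664, 0.747, -0.0]
wrist_force: [0.2, 2.6, 0.0]
finger_gap: 0.0538
```

```bash
python3 -m pendant '[[[0.04,0,0],0,0.2],[[0,0,0],0,0.2]]' 40
```

```text
clock: 22.3
tcp_pos: [0.548, -0.0739, 0.0422]
orientation: [0.0, -0.664, 0.747, -0.0]
wrist_force: [0.6, 2.7, 0.9]
finger_gap: 0.0532
```

```bash
python3 -m pendant '[[[0.04,0,0],0,0.2],[[0,0,0],0,0.2]]' 40
```

```text
clock: 22.55
tcp_pos: [0.548, -0.0742, 0.0423]
orientation: [0.001, -0.665, 0.747, 0.0]
wrist_force: [0.5, 5.0, 1.1]
finger_gap: 0.0537
```

```bash
python3 -m pendant '[[[0.03,0,0],0,0.2],[[0,0,0],0,0.2]]' 40
```

```text
clock: 22.8
tcp_pos: [0.548, -0.0742, 0.0423]
orientation: [0.001, -0.665, 0.747, 0.001]
wrist_force: [1.3, 5.9, 1.7]
finger_gap: 0.0539
```

Contact: the position has stalled at y = −0.0742 and the force is rising. I'll bring it up to about 10 N.

```bash
python3 -m pendant '[[[0.03,0,0],0,0.2],[[0,0,0],0,0.2]]' 40
```

```text
clock: 23.05
tcp_pos: [0.5479, -0.0742, 0.0423]
orientation: [0.001, -0.665, 0.747, 0.001]
wrist_force: [1.2, 9.8, 2.3]
finger_gap: 0.0538
```

```bash
python3 -m pendant '[[[0.03,0,0],0,0.2],[[0,0,0],0,0.2]]' 40
```

```text
clock: 23.3
tcp_pos: [0.5479, -0.0742, 0.0422]
orientation: [0.002, -0.665, 0.747, 0.001]
wrist_force: [1.4, 10.5, 2.6]
finger_gap: 0.0535
```

```bash
python3 -m pendant '[[[0,0,0],0,0.2],[[0,0,0],0,0.2]]' 40
python3 -m pendant '[[[0,0,0],0,0.2],[[0,0,0],0,0.2],[[0,0,0],0,0.2]]' 40
python3 -m pendant '[[[0,0,0],0,0.2],[[0,0,0],0,0.2],[[0,0,0],0,0.2]]' 40
python3 - <<'E'
from workcell import env
from h import *
w=env.read_camera("wrist"); cv2.imwrite("pics/m.png",w["color"]); print(env.get_state()["wrist_force"])
E
```

```text
clock: 23.55
tcp_pos: [0.5479, -0.0742, 0.0422]
orientation: [0.002, -0.665, 0.747, 0.001]
wrist_force: [1.1, 10.3, 2.1]
finger_gap: 0.0536
clock: 23.92
tcp_pos: [0.5479, -0.0742, 0.0422]
orientation: [0.002, -0.665, 0.747, 0.001]
wrist_force: [1.4, 11.4, 1.9]
finger_gap: 0.0539
clock: 24.3
tcp_pos: [0.5479, -0.0743, 0.0422]
orientation: [0.002, -0.665, 0.747, 0.001]
wrist_force: [2.1, 10.7, 2.8]
finger_gap: 0.0538
[ 1.80950836 11.05020752  1.70077589]
```

View pics/m.png

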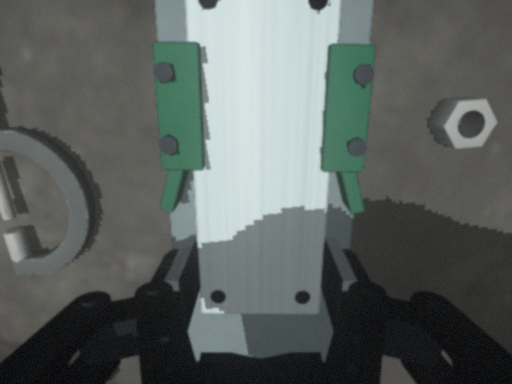

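The push held at 10.3–11.4 N for over 1 s with the plate centred between the guides. I'll release and rise straight up.

```bash
python3 -m pendant '[[[0,0,0],0,-0.4],[[0,0,0],0,-0.4],[[0,0,0],0,-0.5],[[0,0,0],0,-0.5]]' 40
python3 -m pendant '[[[0,0,-0.3],0,-0.5],[[0,0,-0.6],0,-0.5],[[0,0,-1],0,-0.5],[[0,0,-1],0,-0.5],[[0,0,-1],0,-0.5],[[0,0,-1],0,-0.5],[[-1,0,-1],0,-0.5],[[-1,0,-1],0,-0.5],[[-1,0,0],0,-0.5],[[-1,0,0],0,-0.5],[[-1,0,0],0,-0.5],[[-1,0,0],0,-0.5]]' 40
python3 -m pendant '[[[-1,0,0],0,-0.5],[[-1,0,0],0,-0.5],[[-1,0,0],0,-0.5],[[0,0,0],0,-0.5],[[0,0,0],0,-0.5]]' 40
python3 - <<'E'
from workcell import env
from h import *
w=env.read_camera("wrist"); cv2.imwrite("pics/n_w.png",w["color"]); np.save("n_w.npy",w,allow_pickle=True)
t=env.read_camera("top"); np.save("n_t.npy",t,allow_pickle=True);a=t["color"]; cv2.imwrite("pics/n_t.png",cv2.resize(a[140:240,240:375],None,fx=5.9,fy=5.9,interpolation=cv2.INTER_CUBIC))
a=env.read_camera("scene")["color"]; cv2.imwrite("pics/n_s.png",cv2.resize(a[140:250,190:330],None,fx=5,fy=5,interpolation=cv2.INTER_CUBIC))
E
```

```text
clock: 24.85
tcp_pos: [0.5475, -0.0769, 0.0421]
orientation: [-0.0, -0.664, 0.747, -0.0]
wrist_force: [0.8, -0.7, -0.4]
finger_gap: 0.0643
clock: 26.35
tcp_pos: [0.5613, 0.0441, 0.1793]
orientation: [-0.001, -0.665, 0.747, 0.0]
wrist_force: [0.4, 0.8, 0.4]
finger_gap: 0.0642
clock: 26.98
tcp_pos: [0.5686, 0.1023, 0.18]
orientation: [-0.0, -0.665, 0.747, -0.0]
wrist_force: [-0.2, -0.5, 0.0]
finger_gap: 0.0641
```

View pics/n_w.png

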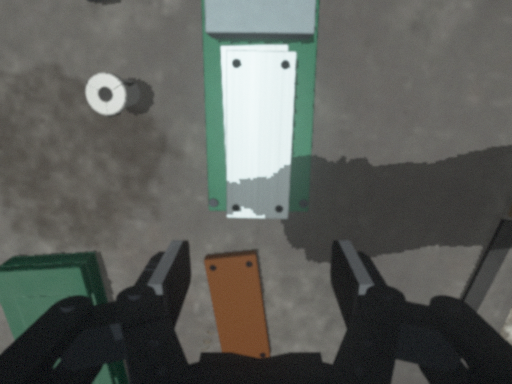

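View pics/n_t.png

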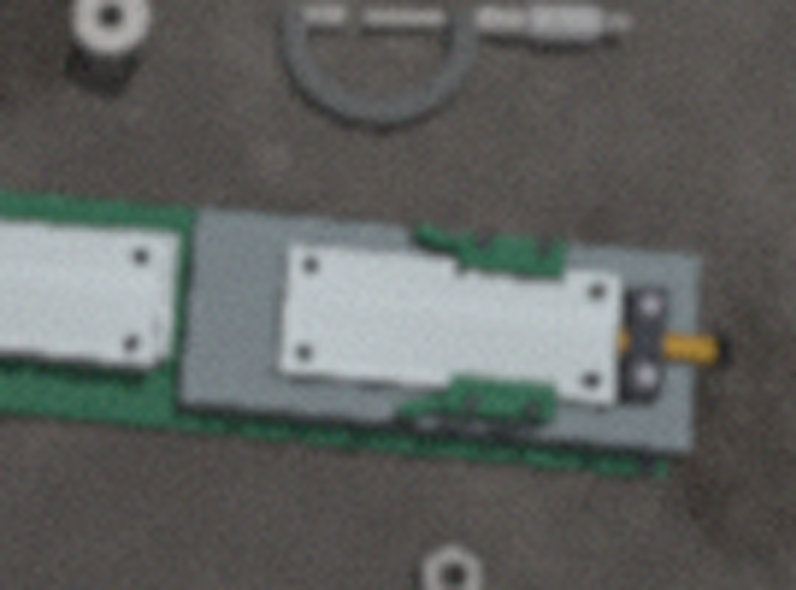

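View pics/n_s.png

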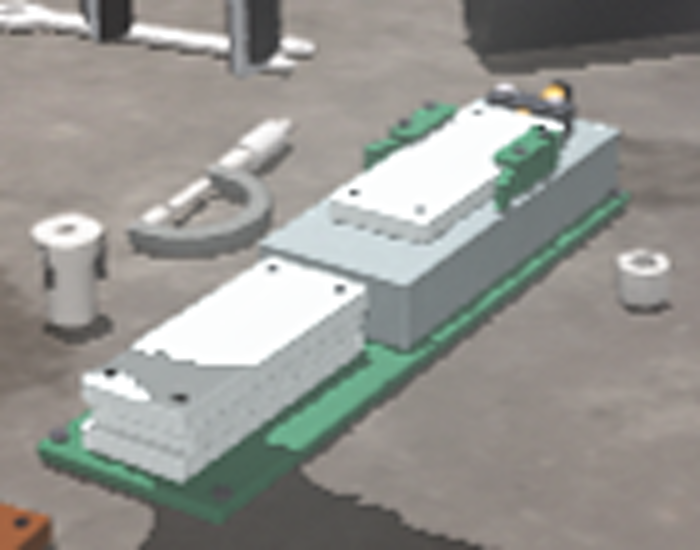

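The top view shows the plate front against the brass screw tip at (620,338), with the plate centred under the guides. The three plates below are still stacked: their front edge is at image column ~270.5, against ~270.3 at the start.

```bash
python3 -c "
from workcell import env
print(env.hand_in())"
```

```text
the job is handed in; nothing more can be done
None
```

The top plate is home against the brass stop screw, and I handed the job in at about 27 s.

- **Slide:** I pinched the plate by its rear sides, turned it in line with the channel and slid it under the guides.
- **Push:** After contact I built the push up in small steps. It read 10.3–11.4 N for about 1 s (highest reading 11.4 N), and the plate did not move further. I then opened the fingers and backed away.
- **Final pictures:** They show the plate centred under the guides, with its front at the screw tip. The three lower plates are where they were as far as I could see. Their front edge is within about half a millimetre of its first image position, the only point I compared. The collet, micrometer and nut were not touched.

Two readings were not clean:
- **Vertical force:** It drifted between about −2.8 and +5.7 N during the slide, so the plate was at times carried slightly or pressed down lightly. I corrected this with small height trims.
- **Stop position:** Contact came about 3–4 mm beyond my blurry camera estimate of the screw tip. I took that as measurement and calibration error, because sideways force stayed low at contact and the final picture agrees.

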